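# Close the thermometer case: fold the flap and tuck it under the lip

### The job

Close the blue thermometer case: with your fingertip, push the springy orange flap over until it lies flat, keep it pressed down, and push it along by its black rib until its edge is tucked fully home beneath the blue lip and stays shut by itself. Only push on the outside of the flap: do not pinch it, do not touch its white inner side, and do not lift the case or shove it out of its place. Leave the egg cup, timer, dish, whisk, mug and salt jar where they stand, and finish with the hand clear.

Things in the scene. Friction and masses are not known exactly. Their poses are not given: they have to be found in the camera images.
- case: blue weighted case, loose on the table, 0.7 to 1 kg, 160 (x) x 90 (y) mm. Origin: centre of its underside, z up. +x is the direction of tucking: hinge towards -x (roughly the robot's side), lip at the +x end. Rear deck x -80 to -30 mm, top 36 mm up; then an open pocket with the thermometer (part of the case), walls 36 mm high; front wall x 72 to 80 mm, 49 mm high, carrying the lip.
- lip_edge (a point): middle of the lip's lower edge that faces the hinge, at case x = 54 mm, 43.5 mm above the case's underside. The lip is 90 mm wide, 5.5 mm thick (top at 49 mm) and overhangs from x = 54 to 72 mm. The flap enters below it only when held nearly flat (under 0.04 rad).
- hinge (a point): middle of the flap's hinge axis, which runs along case y, 38.5 mm above the case's underside; at case x = -35 mm when the carriage joint reads 0, moving +x with it.
- flap (a joint): angle of the orange flap, rad: 0 flat, pointing to case +x; 1.57 upright; starts at 1.4 to 1.9 (about upright). A weak spring returns it to about upright when let go; holding it flat takes 2 to 3 N just behind the rib. Plate 86 wide, 3 mm thick, free edge 85 mm from the axis. The outer face looks to the robot when upright and is the top, 40 mm above the case's underside, when flat.
- carriage (a joint): how far the flap with its hinge has slid along case +x, m: 0 (start) to 0.016 (stop, fully home, edge 12 mm under the lip). Rubs with about 4 N and stays where it is left. With the flap flat at 0, its edge stands 4 mm short of the lip.
- rib_foot (a point): middle of the foot of the black rib on the flap's outer face, on the hinge side, 54 mm from the hinge axis. The rib is 60 mm wide across the flap, 6 mm thick and stands 6 mm above the face. Moves with the flap.
- flap_edge (a point): middle of the flap's free edge, 85 mm from the hinge axis.
- liner: white pad on the inner side of the flap, 71 along x 72 across x 2 mm, set 7 mm in from the free edge and the sides; faces down into the pocket when the flap is flat. Not to be touched. Origin on the hinge axis.
- egg_cup: white ceramic egg cup, 48 mm across, 62 mm high, beside the case. Origin: centre of its underside.
- timer: red and white round kitchen timer, 50 mm across, 48 mm high, beside the case. Origin: centre of its underside.
- dish: small green glass dish, 84 mm across, 34 mm high, on the grey tray at the left. Origin: centre of its underside.
- whisk: flat silicone whisk, 226 mm long, red loops, black handle, lying on the grey tray. Origin: under it, near the front end of the handle.
- mug: blue mug, 82 mm across, 92 mm high, at the right. Origin: centre of its underside.
- salt_jar: glass salt jar with steel cap, 56 mm across, 100 mm high, at the right. Origin: centre of its underside.
Not all that is in view belongs to the job. Of the things that look like the case, the largest one is meant.

How it is judged:
By the outcome, as a careful person would: the job done as asked, in the order asked, and still so for the second after the job is handed in, with the robot touching nothing.
It also fails if it takes over 42 s, if anything falls off the work surface, if the arm or the gripper's body presses on something with over 40 N, if the wrist force passes 120 N, or if a joint passes its speed limit or range.

### The arm

A 7-joint arm with a two-finger parallel gripper is mounted at the origin on the work surface. World frame = base frame: x ahead of the robot, y to its left, z up, the work surface at z = 0. Lengths are in m, angles in degrees, forces in N, time in s.
With the tool pointing down it reaches from about 0.425 to 0.875 m from the base axis. Payload 4.7 kg.
Tool frame: the origin (TCP) lies midway between the tips of the shut fingers; the grasp point (between the pads) lies 19 mm behind it; z points along the fingers, y is the direction in which the jaws open and shut (so a half turn about z gives the same grasp; the last joint's range is limited). The gripper opens to 87 mm and grips with 3 to 60 N. Pads are 19 mm wide; open, the fingers measure 117 mm over their backs; the gripper's body (75 mm by 190 mm) begins 51 mm behind the grasp point.
Start: joints at [0.808, 18.392, -4.016, 83.108, 1.295, 78.541, -3.26], TCP at [0.65, -0, 0.223] pointing down, gripper open.
Joint ranges: [-163.93, 163.93], [-17.29, 119.83], [-79.2, 71.16], [3.27, 140.29], [-89.18, 269.18], [5.43, 117.66], [-154.24, 154.24]. Speed limits (degrees/s): [147.25, 147.25, 180, 180, 180, 180, 180].

### API

Orientations are given as [roll, pitch, yaw] about the fixed x, y, z axes, in that order (R = Rz(yaw) Ry(pitch) Rx(roll)).
In Python, from cell import env gives the robot as it stands.
- The arm moves only by the tool apply_moves, never from a script. Its argument "targets" is a list of rows, each a list of 2 entries, a list of its own where there are three numbers: the shift along the world's x, y, z in mm, then the turn, a rotation vector about the world's x, y, z in rad. A call has 1 to 8 rows; each row is the pose to reach, as a shift and turn from the pose commanded when the call began; what a row does not reach only later rows make up. A row lasts 1/10 s, in which the tool goes at most 50 mm and 8.59 degrees, less where a joint would pass 70% of its speed; a pose out of reach is approached as far as the arm can. A call with a gripper value outside its range is refused whole. "hand" is the finger opening in mm, from 0 to 87, set as the call begins (left out, the last holds). The fingers move at their own pace and stop on an object; "squeeze" is the grip in N (left out, the last holds). Time passes only in rows, so rows that repeat a pose let the fingers close. It gives the time, the measured TCP pose, the force and the opening at its end, in the units of the state.
- env.get_obs(): the state, without advancing time (a new reading comes with each control period).
- env.read_camera(name): name is "scene" or "side" or "wrist"; returns a dict with "image" (400x640x3 uint8, red, green, blue), "camera_matrix" (3x3 intrinsics, pixels), "camera_from_world" (4x4, takes a point from world to camera coordinates); the wrist camera has in their place "mount" (4x4, takes a point from camera to tool coordinates, whose origin is the TCP and whose axes are the flange's). Camera axes: x right, y down, z forward; pixel columns grow to the right and rows downward; lengths in m; the calibration is good to about 2 mm. The wrist camera is an equidistant fisheye: a pixel r from the principal point sees the ray r / f radians off the axis. A picture is of the moment at which its call begins: read the wrist's pose just before it. There is no depth.
- env.sign_off(): hands the job in, once; it reports no verdict.
Trained networks look in a picture, given as the dict that the camera call returned (one of the last four; its "shot" number tells which), for a name from the list of things; names that differ only in an ending like _2 or _b are one class to them, and where a whole thing is asked for, a point or a joint stands for the part that bears it (a point fixed in the world has none). Each returns a list of dicts, best first, with "conf" (0 to 1); they miss things now and then, are a little off and sometimes report something else, mostly with a low value. They report only what shows in the picture. A call takes as long as a camera call. They do not tell look-alikes from the thing itself.
- env.regions_of(picture, target): "region" (400x640 bool, what is visible of it) and "rect" ([left, top, right, bottom] in pixels, round what is visible of it).
The state is a dict: "time_s": time; "qpos": joint angles; "joint_velocities": joint speeds; "effort": joint torques, N m; "tool_pos": TCP position; "tool_rot": TCP orientation; "force": force on the tool from outside, world axes, zero at the start; "wrist_torque": the same for the moment, N m; "grip_width": finger opening in m.
Only numpy, scipy, OpenCV 4.12 (cv2) and the standard library are available. Lean on these libraries where they do the work, as an engineer would, in place of code of your own. Each camera call takes 0.05 s, during which the arm holds its last target. There are 200 camera calls.

## Working session

There is one attempt and no reset: what is moved stays moved. The work goes in short steps, Python scripts to look and compute and a tool call to move; the robot and the scene stay as the last step left them, time stands still between calls to the robot, and variables do not carry over. Pictures are saved under pics/ and viewed, about 8 in all and at most 12, crops included, and the job is handed in when it is done.

Besides the shell and the picture viewer there is one more tool, called after "Request:" as name(argument=value, ...) on one line, values as JSON. apply_moves: Moves the arm, as the interface text tells. Its arguments: {"type":"object","properties":{"targets":{"type":"array","items":{"type":"array"}},"hand":{"type":"number"},"squeeze":{"type":"number"}},"required":["targets"]}

```bash
mkdir -p pics; ls; python3 - <<'E'
from cell import env
import cv2,numpy as np
o=env.get_obs();print(o['time_s'],o['tool_pos'],o['tool_rot'],o['force'],o['grip_width'])
for n in ["scene","side"]:
    p=env.read_camera(n);im=p["image"].copy()
    cv2.imwrite(f"pics/{n}1.png",im[:,:,::-1])
    print(n,p["camera_matrix"].tolist(),np.round(p["camera_from_world"],4).tolist())
    for t in ["case","flap","rib_foot","liner","egg_cup","timer"]:
        for r in env.regions_of(p,t): print(t,round(r["conf"],2),r["rect"],int(r["region"].sum()))
E
```

```text
pics
0.0 [ 6.49454051e-01 -2.09330470e-05  2.21467701e-01] [-1.79892317e+02  2.99374030e-03  9.00019510e+01] [-0.23647795 -0.1416803  -0.16719397] 0.08704169278603303
scene [[394.385190389006, 0.0, 324.6058607826566], [0.0, 394.385190389006, 198.60252609510673], [0.0, 0.0, 1.0]] [[0.2094, 0.9778, 0.0057, -0.1552], [0.8259, -0.1737, -0.5364, -0.3612], [-0.5235, 0.117, -0.8439, 1.4889], [0.0, 0.0, 0.0, 1.0]]
case 0.9 [254.3, 165.9, 280.7, 204.4] 746
case 0.64 [331.4, 168.1, 343.7, 207.4] 309
case 0.61 [278.8, 197.1, 316.9, 256.5] 1445
flap 0.8 [279.1, 200.0, 304.2, 218.5] 396
flap 0.77 [258.0, 172.3, 280.0, 194.2] 308
flap 0.6 [336.1, 174.9, 342.1, 189.6] 113
flap 0.57 [276.9, 199.0, 318.1, 257.8] 1466
rib_foot 0.92 [279.2, 197.2, 307.5, 218.4] 375
liner 0.82 [278.4, 198.3, 308.2, 217.5] 354
liner 0.64 [139.9, 200.3, 171.0, 233.2] 626
egg_cup 0.59 [334.3, 210.7, 340.5, 218.7] 46
timer 0.6 [254.9, 230.2, 270.8, 250.0] 286
side [[502.4575949098299, 0.0, 312.38482797112414], [0.0, 502.4575949098299, 195.83829511317083], [0.0, 0.0, 1.0]] [[-0.7364, -0.6764, -0.0116, 0.4237], [-0.49, 0.5451, -0.6803, 0.2753], [0.4665, -0.4952, -0.7329, 1.355], [0.0, 0.0, 0.0, 1.0]]
case 0.96 [302.5, 163.3, 353.7, 208.9] 1542
case 0.72 [315.7, 212.7, 352.2, 260.1] 945
case 0.72 [361.3, 188.8, 407.6, 221.8] 886
flap 0.93 [316.0, 221.7, 344.1, 240.2] 379
flap 0.72 [374.3, 192.0, 396.2, 207.1] 297
rib_foot 0.86 [330.4, 163.8, 345.0, 191.6] 281
rib_foot 0.71 [322.7, 165.3, 352.6, 199.2] 545
rib_foot 0.55 [372.9, 190.3, 395.8, 213.5] 308
rib_foot 0.53 [319.6, 221.2, 343.6, 240.7] 357
egg_cup 0.58 [290.1, 189.1, 307.5, 212.4] 277
timer 0.4 [338.5, 163.9, 353.0, 177.2] 88
```

```bash
python3 - <<'E'
import cv2,numpy as np
a=cv2.imread("pics/scene1.png")[130:290,200:400]; b=cv2.imread("pics/side1.png")[130:290,240:440]
cv2.imwrite("pics/c1.png",np.vstack([cv2.resize(x,(800,640),interpolation=cv2.INTER_CUBIC)[:, :] for x in (a,)])[:600])
cv2.imwrite("pics/c2.png",cv2.resize(b,(750,600),interpolation=cv2.INTER_CUBIC))
E
```

```text
(no output)
```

View pics/c1.png

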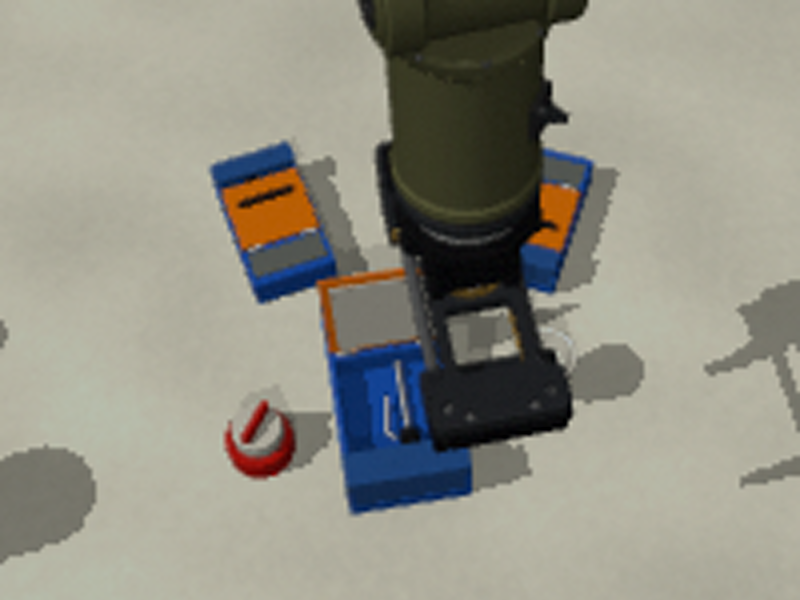

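View pics/c2.png

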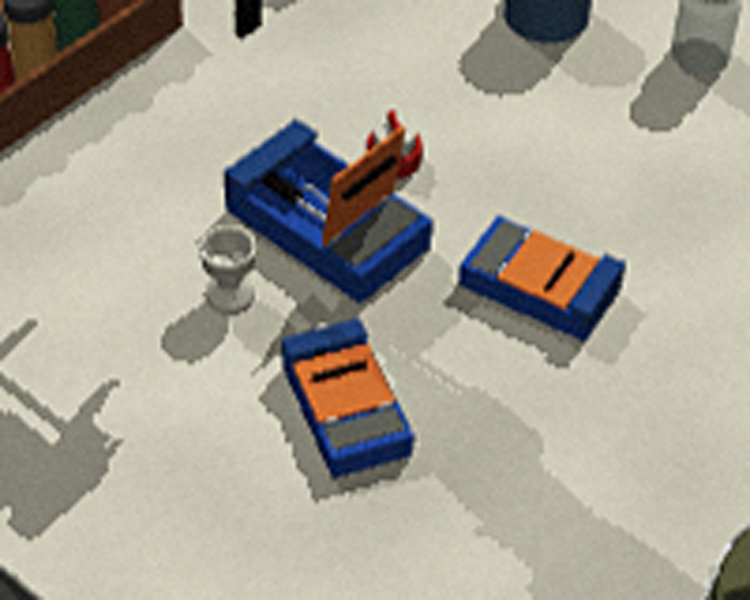

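View pics/side1.png

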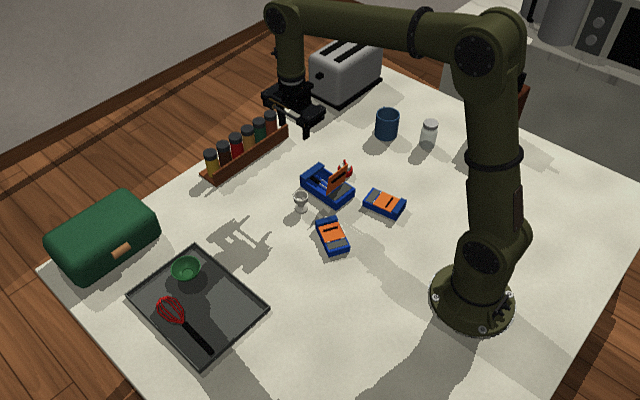

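The two closed cases at scene px (267,185) and (337,187) are smaller decoys. The open one at scene (297,227), side (328,186), is the largest and has the flap upright. It sits between the timer and the egg cup, so it is the one meant. The crops confirm this. I'll fit its pose next.

```bash
cat > h.py <<'E'
import numpy as np
from scipy.spatial.transform import Rotation as R
def Tcase(p,X):  # case pts (mm) -> world m ; p=x,y,yaw
    X=np.atleast_2d(X)/1000.; c,s=np.cos(p[2]),np.sin(p[2])
    return np.c_[p[0]+c*X[:,0]-s*X[:,1],p[1]+s*X[:,0]+c*X[:,1],X[:,2]]
def flap_pt(a,car,r,y,h=0): # r along plate, h above plate mid (outer side +)
    return np.array([-35+car+r*np.cos(a)-h*np.sin(a),y,38.5+r*np.sin(a)+h*np.cos(a)])
def proj(K,M,W):
    c=W@M[:3,:3].T+M[:3,3]; return (c[:,:2]/c[:,2:])@np.diag([K[0,0],K[1,1]])+K[:2,2]
def wproj(K,mount,pos,rot,W):
    Rt=R.from_euler('xyz',rot,degrees=True).as_matrix()
    t=(W-pos)@Rt; c=(t-mount[:3,3])@mount[:3,:3]
    th=np.arctan2(np.hypot(c[:,0],c[:,1]),c[:,2]); ph=np.arctan2(c[:,1],c[:,0])
    return np.c_[K[0,2]+K[0,0]*th*np.cos(ph),K[1,2]+K[1,1]*th*np.sin(ph)]
E
python3 - <<'E'
from cell import env
from h import *
from scipy.optimize import least_squares
cs=env.read_camera("scene");sd=env.read_camera("side")
S=[((226,175),(80,45,49)),((297,121),(80,-45,49)),((432,218),(-80,-45,36)),((360,275),(-80,45,36)),((360,300),(-80,45,0)),((432,243),(-80,-45,0)),((318,133),(54,-45,49))]
C=[((352,512),(80,-45,0)),((470,492),(80,45,0)),((347,484),(80,-45,49)),((470,467),(80,45,49)),((342,458),(54,-45,49))]
su=np.array([s[0] for s in S])/3.75+[240,130];cu=np.array([s[0] for s in C])/4+[200,130]
F=[((403,128),85,-43),((333,180),85,43),((325,243),8,43)]
fu=np.array([f[0] for f in F])/3.75+[240,130]
def res(p):
    fp=np.array([flap_pt(p[3],0,r,y,1.5) for _,r,y in F])
    return np.r_[(proj(sd["camera_matrix"],sd["camera_from_world"],Tcase(p,[s[1] for s in S]))-su).ravel(),
     (proj(cs["camera_matrix"],cs["camera_from_world"],Tcase(p,[s[1] for s in C]))-cu).ravel(),
     (proj(sd["camera_matrix"],sd["camera_from_world"],Tcase(p,fp))-fu).ravel()]
r=least_squares(res,[.65,-.05,0,1.6],loss='soft_l1');print(r.x,np.degrees(r.x[2]));print(np.round(r.fun.reshape(-1,2),1).tolist())
print(Tcase(r.x,[[-35,0,38.5],[54,0,43.5]]))
E
```

```text
[ 0.54947934 -0.04056306 -0.01408788  1.69110534] -0.8071759474745679
[[-1.3, -1.1], [-1.1, -0.9], [-0.1, -0.2], [0.2, 0.1], [-0.0, 1.2], [-0.6, 0.9], [-0.9, -0.4], [-0.5, 0.0], [0.3, -0.4], [-0.6, -0.1], [0.2, -1.5], [-0.6, -1.8], [0.3, -0.7], [0.2, 0.0], [-0.2, -0.8]]
[[ 0.51448281 -0.04007     0.0385    ]
 [ 0.60347398 -0.04132378  0.0435    ]]
```

```bash
python3 - <<'E'
from cell import env
import numpy as np
p=env.read_camera("wrist");print(np.round(p["mount"],3).tolist(),p["camera_matrix"].tolist())
E
```

```text
[[-0.001, -0.963, -0.268, 0.073], [1.0, -0.001, 0.001, 0.001], [-0.001, -0.268, 0.963, -0.162], [0.0, 0.0, 0.0, 1.0]] [[309.70691628693146, 0.0, 324.0743309860959], [0.0, 309.70691628693146, 201.53073065425582], [0.0, 0.0, 1.0]]
```

Request:
apply_moves(targets=[[[-30,-6,10],[0,0,-0.15]],[[-60,-12,20],[0,0,-0.3]],[[-90,-18,25],[0,0,-0.45]],[[-120,-24,25],[0,0,-0.6]],[[-150,-30,25],[0,0,-0.75]],[[-180,-36,25],[0,0,-0.9]],[[-200,-40,25],[0,0,-1.05]],[[-200,-40,25],[0,0,-1.19]]], hand=0, squeeze=10)

```text
time_s: 1.65
tool_pos: [0.4479, -0.0408, 0.2481]
tool_rot: [180.0, -0.0, 21.4]
force: [0.7, 1.4, -0.6]
grip_width: 0.0309
```

Request:
apply_moves(targets=[[[0,0,0],[0,0,-0.13]],[[0,0,0],[0,0,-0.26]],[[0,0,0],[0,0,-0.388]],[[0,0,0],[0,0,-0.388]]])

```text
time_s: 2.05
tool_pos: [0.45, -0.0401, 0.2478]
tool_rot: [180.0, -0.0, -0.4]
force: [0.2, 0.8, -0.2]
grip_width: 0.0029
```

Request:
apply_moves(targets=[[[0,0,-10],[0,-0.13,0]],[[0,0,-30],[0,-0.26,0]],[[0,0,-60],[0,-0.39,0]],[[0,0,-80],[0,-0.52,0]],[[-5,0,-90],[0,-0.52,0]],[[-5,0,-90],[0,-0.52,0]]])

```text
time_s: 2.65
tool_pos: [0.4599, -0.0336, 0.089]
tool_rot: [-177.6, -25.9, -1.1]
force: [0.6, 0.3, -0.1]
grip_width: 0.0007
```

```bash
python3 - <<'E'
from cell import env
import cv2,numpy as np
o=env.get_obs();print(o['time_s'],o['tool_pos'],o['tool_rot'],o['force'],o['grip_width'],np.round(o['qpos'],1))
p=env.read_camera("wrist");cv2.imwrite("pics/w1.png",p["image"][:,:,::-1])
np.savez("w1.npz",pos=o['tool_pos'],rot=o['tool_rot'],K=p["camera_matrix"],m=p["mount"])
from h import *
P=[.5495,-.0406,-.0141,1.691]
pts=[(80,45,49),(80,-45,49),(54,45,49),(54,-45,49),(-80,45,36),(-80,-45,36)]+[flap_pt(P[3],0,85,y,1.5) for y in (43,-43)]+[flap_pt(P[3],0,54,y,1.5) for y in (30,-30)]
print(np.round(wproj(p["camera_matrix"],p["mount"],o['tool_pos'],o['tool_rot'],Tcase(P,pts))).tolist())
E
```

```text
2.65 [ 0.45986897 -0.03362296  0.0890415 ] [-177.64277574  -25.93056375   -1.1044618 ] [ 0.63970167  0.25868133 -0.0843822 ] 0.0006601643560623934 [ -9.  -17.2  11.3 139.4   0.6  31.6 -88.4]
[[283.0, 51.0], [386.0, 50.0], [281.0, 74.0], [389.0, 74.0], [275.0, 238.0], [394.0, 239.0], [248.0, 161.0], [420.0, 161.0], [284.0, 170.0], [385.0, 171.0]]
```

View pics/w1.png

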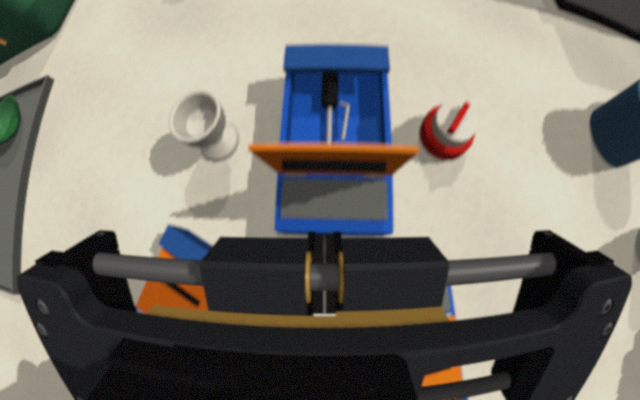

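```bash
python3 - <<'E'
from h import *
import cv2
from scipy.optimize import least_squares
w=np.load("w1.npz")
I=[((286,45),(80,45,49)),((388,45),(80,-45,49)),((285,70),(54,45,49)),((389,71),(54,-45,49)),((275,233),(-80,45,36)),((393,233),(-80,-45,36))]
u=np.array([i[0] for i in I]+[(250,147),(417,148)])
def res(p): return (wproj(w['K'],w['m'],w['pos'],w['rot'],Tcase(p,[i[1] for i in I]+[flap_pt(p[3],0,85,y,-1.5) for y in (43,-43)]))-u).ravel()
r=least_squares(res,[.55,-.04,-.014,1.6]);print(r.x);print(np.round(r.fun.reshape(-1,2),1).tolist())
im=cv2.imread("pics/w1.png")[30:250,230:440];cv2.imwrite("pics/w1c.png",cv2.resize(im,None,fx=2.7,fy=2.7,interpolation=cv2.INTER_CUBIC))
E
```

```text
[ 0.55437871 -0.04135944 -0.02695463  1.69980765]
[[-0.7, 0.9], [-0.3, 1.9], [-2.2, -0.8], [0.8, -0.7], [-0.7, -1.7], [0.4, 0.6], [-0.6, -0.8], [2.2, 0.7]]
```

Request:
apply_moves(targets=[[[5,0,10],[0,0.13,0]],[[5,0,10],[0,0.26,0]],[[5,0,10],[0,0.39,0]],[[5,0,10],[0,0.52,0]],[[5,0,10],[0,0.52,0]],[[5,0,10],[0,0.52,0]]])

```text
time_s: 3.3
tool_pos: [0.472, -0.0337, 0.1058]
tool_rot: [-178.3, 3.2, -1.0]
force: [0.2, -0.1, -0.8]
grip_width: 0.0004
```

Request:
apply_moves(targets=[[[2,-3,-8],[-0.03,0,0]],[[6,-7,-16],[-0.03,0,0]],[[12,-7,-22],[-0.03,0,0]],[[16,-7,-22],[-0.03,0,0]],[[20,-7,-22],[-0.03,0,0]],[[20,-7,-22],[-0.03,0,0]]])

```text
time_s: 3.9
tool_pos: [0.4921, -0.0406, 0.0844]
tool_rot: [-180.0, 3.1, -1.2]
force: [-0.7, 0.6, -0.2]
grip_width: 0.0004
```

Request:
apply_moves(targets=[[[5,0,0],[0,0,0]],[[11,0,0],[0,0,0]],[[17,0,-1],[0,0,0]],[[23,0,-2],[0,0,0]],[[29,0,-4],[0,0,0]],[[35,0,-7],[0,0,0]],[[35,0,-7],[0,0,0]]])

```text
time_s: 4.6
tool_pos: [0.5269, -0.0406, 0.0764]
tool_rot: [-180.0, 3.2, -1.2]
force: [-0.7, 0.3, -0.2]
grip_width: 0.0006
```

```bash
cat > look.py <<'E'
import sys,cv2
from cell import env
from h import *
o=env.get_obs();print(o['time_s'],np.round(o['tool_pos'],4),np.round(o['tool_rot'],1),np.round(o['force'],1))
n=sys.argv[1]
a=env.read_camera("side")["image"][145:225,275:375];b=env.read_camera("wrist");
np.savez(n+".npz",pos=o['tool_pos'],rot=o['tool_rot'],K=b["camera_matrix"],m=b["mount"])
c=b["image"]; cv2.imwrite(f"pics/{n}_w.png",c[:,:,::-1])
x=cv2.resize(a,(400,320),interpolation=cv2.INTER_CUBIC);y=cv2.resize(c[0:280,180:480],(400,373),interpolation=cv2.INTER_CUBIC)
x=cv2.copyMakeBorder(x,0,53,0,0,cv2.BORDER_CONSTANT);cv2.imwrite(f"pics/{n}.png",np.hstack([x,y])[:,:,::-1])
E
python3 look.py l1
```

```text
4.6 [ 0.5269 -0.0406  0.0764] [-180.     3.2   -1.2] [-0.7  0.3 -0.2]
```

View pics/l1.png

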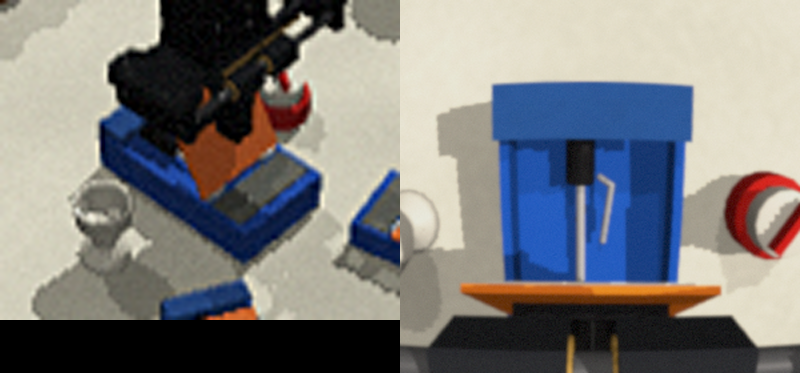

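```bash
python3 - <<'E'
from h import *
from scipy.optimize import least_squares
w=np.load("l1.npz")
I=[(80,45,49),(80,-45,49),(54,45,49),(54,-45,49)]
u=np.array([(249,64.5),(399,64.5),(249.7,105),(399.8,105),(188+180-180+37.5,214),(420,214)])
f=lambda p:(wproj(w['K'],w['m'],w['pos'],w['rot'],Tcase(p,I+[flap_pt(p[3],0,85,y,-1.5) for y in (43,-43)]))-u).ravel()
r=least_squares(f,[.55,-.04,-.014,1.2],loss='soft_l1');print(r.x,np.round(r.fun.reshape(-1,2),1).tolist())
E
```

```text
[ 0.55376524 -0.04099303 -0.0250233   1.0465195 ] [[-0.7, -1.2], [0.8, -0.6], [-0.8, 0.8], [-0.9, 1.3], [0.1, -0.4], [1.2, 0.3]]
```

Request:
apply_moves(targets=[[[5,0,-3],[0,0,0]],[[9,0,-6],[0,0,0]],[[13,0,-10],[0,0,0]],[[16,0,-14],[0,0,0]],[[16,0,-14],[0,0,0]]])

```text
time_s: 5.2
tool_pos: [0.5426, -0.0408, 0.0623]
tool_rot: [-180.0, 3.2, -1.2]
force: [-1.1, -0.5, -0.0]
grip_width: 0.0006
```

Request:
apply_moves(targets=[[[3,0,-4],[0,0,0]],[[5,0,-8],[0,0,0]],[[7,0,-12],[0,0,0]],[[8,0,-16],[0,0,0]],[[9,0,-19],[0,0,0]],[[9,0,-21],[0,0,0]],[[9,0,-21],[0,0,0]]])

```text
time_s: 5.9
tool_pos: [0.5516, -0.0405, 0.0418]
tool_rot: [-180.0, 3.2, -1.2]
force: [-1.0, -0.4, 0.7]
grip_width: 0.0006
```

```bash
python3 look.py l2
```

```text
5.9 [ 0.5516 -0.0405  0.0418] [-180.     3.2   -1.2] [-1.  -0.4  0.7]
```

View pics/l2.png

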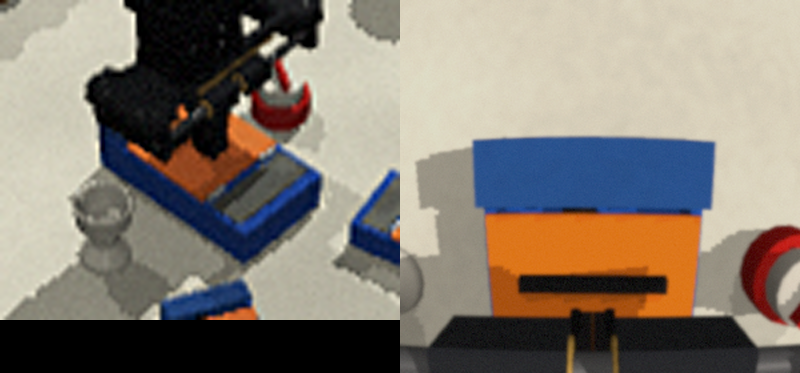

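The flap is nearly flat. Its edge is just short of the lip and the finger is behind the rib. Next I press down in small steps and watch the force.

Request:
apply_moves(targets=[[[0,0,-1],[0,0,0]],[[0,0,-2],[0,0,0]],[[0,0,-2],[0,0,0]]])

```text
time_s: 6.3
tool_pos: [0.5517, -0.0406, 0.0406]
tool_rot: [-180.0, 3.1, -1.2]
force: [-0.7, 0.1, 3.2]
grip_width: 0.0006
```

Request:
apply_moves(targets=[[[0,0,-0.7],[0,0,0]],[[0,0,-1.4],[0,0,0]],[[0,0,-1.4],[0,0,0]]])

```text
time_s: 6.6
tool_pos: [0.5517, -0.0406, 0.0401]
tool_rot: [-180.0, 3.1, -1.2]
force: [-4.5, -0.7, 11.2]
grip_width: 0.0007
```

Request:
apply_moves(targets=[[[2,0,0.5],[0,0,0]],[[4,0,0.5],[0,0,0]],[[6,0,0.5],[0,0,0]],[[8,-0.2,0.5],[0,0,0]],[[8,-0.2,0.5],[0,0,0]]])

```text
time_s: 7.1
tool_pos: [0.5596, -0.0408, 0.0402]
tool_rot: [-180.0, 3.2, -1.2]
force: [-3.5, 0.5, 8.2]
grip_width: 0.0006
```

```bash
python3 look.py l3
```

```text
7.1 [ 0.5596 -0.0408  0.0402] [-180.     3.2   -1.2] [-3.5  0.5  8.2]
```

View pics/l3.png

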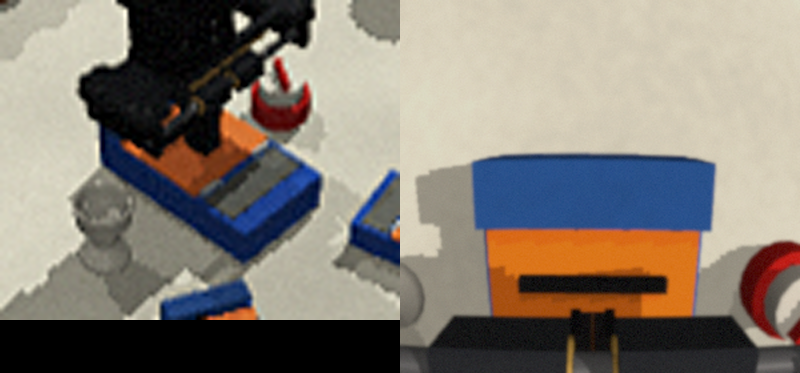

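The rib kept its place in the picture, so friction dragged the flap along with the finger and the edge is already at or under the lip. I'll press more lightly so the finger slides up to the rib, then push by the rib.

Request:
apply_moves(targets=[[[0,0,0.7],[0,0,0]],[[3,0,0.7],[0,0,0]],[[6,0,0.7],[0,0,0]],[[8,0,0.7],[0,0,0]],[[8,0,0.7],[0,0,0]]])

```text
time_s: 7.7
tool_pos: [0.5674, -0.041, 0.0403]
tool_rot: [-180.0, 3.2, -1.2]
force: [-4.0, -0.8, 7.4]
grip_width: 0.0006
```

```bash
python3 look.py l4; python3 - <<'E'
import cv2,numpy as np
for n in("l2","l3","l4"):
    im=cv2.imread(f"pics/{n}_w.png").astype(int)[:,310:340].mean(1); 
    d=im.max(1)<75; o=(im[:,2]>im[:,0]+60); b=(im[:,0]>im[:,2]+50)
    f=lambda m:[int(i) for i in np.flatnonzero(np.diff(m.astype(int)))]
    print(n,"dark",f(d),"orange",f(o),"blue",f(b))
E
```

```text
7.7 [ 0.5674 -0.041   0.0403] [-180.     3.2   -1.2] [-4.  -0.8  7.4]
l2 dark [157, 158, 206, 219, 233, 277, 281, 314, 326] orange [159, 206, 219, 233] blue [102, 157]
l3 dark [206, 219, 233, 276, 282, 314, 326] orange [171, 206, 219, 233] blue [116, 170]
l4 dark [208, 221, 233, 277, 281, 314, 325] orange [186, 208, 221, 233] blue [128, 185]
```

Friction has carried the flap most of the way, with about 26 px of travel towards the lip, or roughly 15 mm. The lip now holds the edge, so I'll ease the pressure, bring the finger against the rib, and finish the push there.

Request:
apply_moves(targets=[[[0,0,1.2],[0,0,0]],[[3,0,1.2],[0,0,0]],[[6,0,1.2],[0,0,0]],[[8,0,1.2],[0,0,0]],[[8,0,1.2],[0,0,0]]])

```text
time_s: 8.3
tool_pos: [0.5753, -0.0407, 0.0407]
tool_rot: [-180.0, 3.2, -1.2]
force: [-1.5, -0.1, 2.7]
grip_width: 0.0003
```

Request:
apply_moves(targets=[[[1,0,0],[0,0,0]],[[2,0,0],[0,0,0]],[[3,0,-0.3],[0,0,0]],[[3,0,-0.3],[0,0,0]]])

```text
time_s: 8.7
tool_pos: [0.5768, -0.0408, 0.0404]
tool_rot: [-180.0, 3.4, -1.2]
force: [-6.4, 0.6, 5.0]
grip_width: 0.0005
```

```bash
python3 look.py l5; python3 - <<'E'
import cv2,numpy as np
for n in("l5",):
    im=cv2.imread(f"pics/{n}_w.png").astype(int)[:,310:340].mean(1); 
    d=im.max(1)<75; o=(im[:,2]>im[:,0]+60); b=(im[:,0]>im[:,2]+50)
    f=lambda m:[int(i) for i in np.flatnonzero(np.diff(m.astype(int)))]
    print(n,"dark",f(d),"orange",f(o),"blue",f(b))
E
```

```text
8.7 [ 0.5768 -0.0408  0.0404] [-180.     3.4   -1.2] [-6.4  0.6  5. ]
l5 dark [147, 151, 222, 277, 281, 314, 325] orange [205, 222] blue [142, 203]
```

View pics/l5.png

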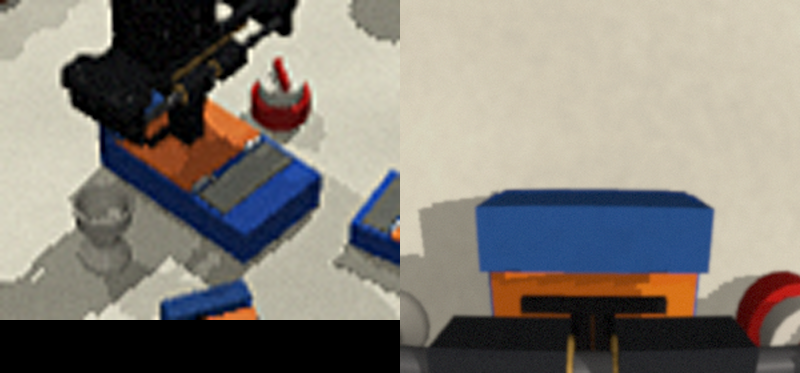

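```bash
cat > car.py <<'E'
import sys
from h import *
from scipy.optimize import brentq
for a in sys.argv[1:]:
    n,lip,rib=a.split(',');w=np.load(n+".npz")
    pr=lambda cx,X:wproj(w['K'],w['m'],w['pos'],w['rot'],Tcase([cx,-.041,-.023],[X]))[0,1]
    cx=brentq(lambda c:pr(c,(54,0,49))-float(lip),.5,.6)
    c=brentq(lambda q:pr(cx,(-35+q+60,0,46))-float(rib),-20,40)
    print(n,"case x",round(cx,4),"carriage mm",round(c,1))
E
python3 car.py l2,157.5,206.5 l3,171,206.5 l4,186,208.5 l5,204,222.5
```

```text
l2 case x 0.5525 carriage mm 2.3
l3 case x 0.5541 carriage mm 9.4
l4 case x 0.5541 carriage mm 15.9
l5 case x 0.554 carriage mm 17.5
```

Request:
apply_moves(targets=[[[1,0,-0.3],[0,0,0]],[[2,0,-0.3],[0,0,0]],[[2,0,-0.3],[0,0,0]]])

```text
time_s: 9.1
tool_pos: [0.5782, -0.0408, 0.0403]
tool_rot: [-180.0, 3.4, -1.2]
force: [-7.8, 0.7, 6.5]
grip_width: 0.0006
```

```bash
python3 look.py l6; python3 - <<'E'
import cv2,numpy as np
for n in("l5","l6"):
    im=cv2.imread(f"pics/{n}_w.png").astype(float)
    for cols in((270,290),(350,370),(312,336)):
        g=im[190:250,cols[0]:cols[1]].mean(1); print(n,cols,"red",np.round(g[8:40,2]).astype(int).tolist())
E
```

```text
9.1 [ 0.5782 -0.0408  0.0403] [-180.     3.4   -1.2] [-7.8  0.7  6.5]
l5 (270, 290) red [40, 40, 40, 40, 48, 82, 133, 173, 185, 169, 150, 141, 141, 147, 152, 155, 159, 162, 163, 163, 162, 157, 140, 107, 64, 30, 18, 19, 20, 20, 20, 21]
l5 (350, 370) red [39, 37, 38, 39, 39, 45, 70, 107, 136, 145, 147, 148, 148, 153, 165, 182, 192, 194, 194, 188, 186, 184, 176, 146, 93, 42, 13, 12, 14, 13, 15, 16]
l5 (312, 336) red [39, 39, 38, 40, 40, 52, 78, 107, 129, 137, 137, 137, 138, 140, 144, 151, 158, 161, 163, 163, 164, 162, 154, 128, 79, 31, 14, 14, 16, 16, 16, 15]
l6 (270, 290) red [40, 39, 39, 40, 44, 65, 104, 139, 153, 147, 139, 137, 138, 139, 143, 151, 157, 161, 163, 163, 162, 160, 147, 118, 74, 34, 21, 19, 19, 20, 22, 20]
l6 (350, 370) red [39, 39, 38, 40, 38, 40, 63, 105, 137, 150, 151, 152, 154, 163, 179, 198, 204, 199, 187, 178, 177, 180, 174, 147, 98, 46, 18, 13, 14, 16, 16, 15]
l6 (312, 336) red [39, 40, 39, 39, 40, 47, 69, 101, 127, 136, 137, 138, 138, 141, 146, 150, 155, 159, 162, 163, 163, 162, 155, 129, 82, 36, 15, 11, 13, 14, 14, 16]
```

Between the last two pictures the rib and lip kept their places relative to the finger, so the carriage is on its stop and more pushing would only shift the case. I'll back off, lift clear and look.

Request:
apply_moves(targets=[[[-2,0,0],[0,0,0]],[[-4,0,1],[0,0,0]],[[-6,0,4],[0,0,0]],[[-10,0,15],[0,0,0]],[[-20,0,40],[0,0,0]],[[-30,0,75],[0,0,0]],[[-40,0,110],[0,0,0]],[[-40,0,110],[0,0,0]]])

```text
time_s: 10.0
tool_pos: [0.5431, -0.0412, 0.1566]
tool_rot: [-179.9, 2.6, -1.2]
force: [1.7, 0.6, -0.6]
grip_width: 0.0008
```

```bash
python3 look.py l7; python3 - <<'E'
import cv2,numpy as np
im=cv2.imread("pics/l7_w.png")
cv2.imwrite("pics/l7c.png",cv2.resize(im[0:260,200:460],(800,600) if 0 else (600,600),interpolation=cv2.INTER_CUBIC))
E
```

```text
10.0 [ 0.5431 -0.0412  0.1566] [-179.9    2.6   -1.2] [ 1.7  0.6 -0.6]
```

View pics/l7c.png

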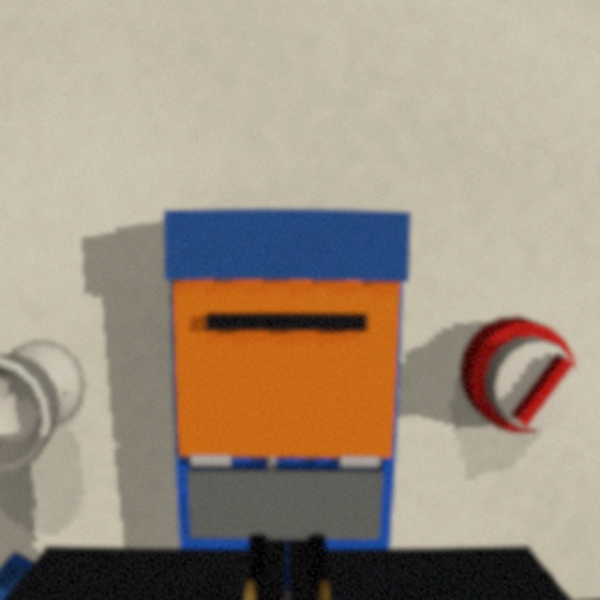

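```bash
python3 - <<'E'
import cv2,numpy as np
im=cv2.imread("pics/l7_w.png").astype(float)
for c in((290,345),):
    g=im[:,c[0]:c[1]].mean(1)[:,2]; print([(i,int(g[i])) for i in range(115,150)])
E
python3 car.py l7,121.3,136
```

```text
[(115, 35), (116, 35), (117, 35), (118, 38), (119, 51), (120, 89), (121, 136), (122, 172), (123, 190), (124, 196), (125, 198), (126, 198), (127, 199), (128, 200), (129, 200), (130, 200), (131, 200), (132, 200), (133, 198), (134, 183), (135, 141), (136, 84), (137, 39), (138, 22), (139, 20), (140, 23), (141, 36), (142, 74), (143, 125), (144, 167), (145, 190), (146, 196), (147, 198), (148, 198), (149, 199)]
l7 case x 0.5554 carriage mm 16.0
```

Request:
apply_moves(targets=[[[-10,0,30],[0,0,0]],[[-20,0,60],[0,0,0]],[[-25,0,80],[0,0,0]],[[-25,0,80],[0,0,0]]])

```text
time_s: 10.5
tool_pos: [0.5164, -0.0409, 0.2324]
tool_rot: [-180.0, 3.0, -1.2]
force: [-0.0, -0.0, 0.0]
grip_width: 0.0004
```

The carriage measures 16.0 mm, which is its stop. The flap is flat and stays shut, and the hand is clear.

```bash
python3 - <<'E'
from cell import env
import cv2,numpy as np
p=env.read_camera("side")["image"][145:225,275:375];cv2.imwrite("pics/f.png",cv2.resize(p,(600,480),interpolation=cv2.INTER_CUBIC)[:,:,::-1])
print(env.sign_off())
E
```

```text
the job is handed in; nothing more can be done
None
```

View pics/f.png

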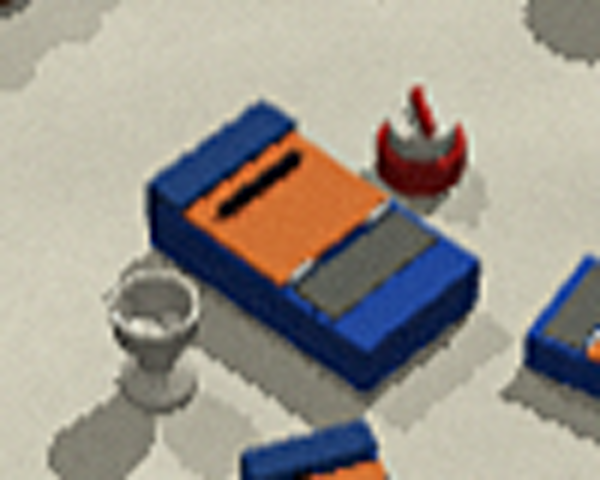

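The blue case is closed, and I handed the job in at about 10.5 s. With shut fingers I pushed the orange flap down flat from its outer side, kept it pressed, and slid it under the lip until it reached its stop. Then I lifted the hand clear.

**Last checks:**
- **Shut:** with the hand clear, both the wrist and side pictures show the flap lying flat with its edge under the lip. The carriage measured about 16.0 mm, which is its stop.
- **Neighbours:** the egg cup and timer stand beside the case in the last picture, and I saw no contact with them. The arm did not go near the other items, and I did not check them again.
- **Forces:** the highest I read was about 11 N.

**What did not go exactly as asked:**
- **Push by the rib:** friction under the fingertip carried the flap for most of its travel. Only the last 1 to 2 mm was pushed on the rib itself.
- **Case position:** the final push against the stop slid the case about 1 to 1.5 mm forward.

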